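# Open the food warmer's water filler

### The job

I need to check the water level in the food warmer, so take off its filler cap by the red wing; nobody remembers which way this one opens, so try it one way and, if it stops after a little play, turn it the other way until it comes free. Lift the cap off and finish while still holding it in the gripper, level and still, about ten centimetres straight above its opening. Leave the shaker, the sanitizer bottle and the cup of forks where they stand.

Things in the scene. Friction and masses are not known exactly. Their poses are not given: they have to be found in the camera images.
- cap: Twist-lock filler cap: black disc, 64 mm across, 8 mm thick, red wing on top, 60 to 130 g. Origin: on the axis at the disc's underside; z up, x along the wing. A grey stem with a three-armed key (arms 26 mm long, 8 mm wide) reaches 14.5 mm below the disc, under the warmer's deck. At the start it is locked: its x axis within 6 degrees of the warmer's x axis.
- wing (a point): Middle of the cap's upright red wing, on the cap's axis, 31 mm above the disc's underside. The wing is 48 mm long (cap's x), 14 mm thick (cap's y) and stands on the disc, from 8 to 44 mm above the disc's underside.
- key (a point): Lower end of the key on the cap's axis, 14.5 mm below the disc. Turned from locked, the cap hits a hard stop one way after 8 to 20 degrees; the other way (either may be it; it cannot be seen) it turns easily, is free at 60 degrees from the warmer's x axis, good to 4 degrees, with a stop about 4 degrees beyond, and lifts straight out. Not free, it rises only 1.5 mm. No spring or seal.
- warmer: Fixed steel food warmer, 330 mm (x) by 420 mm (y), flat deck 120 mm above the counter. Origin: on the counter; z up; the deck runs from x = -170 mm (the robot's side) to 160 mm, y = -210 to 210 mm. Two pan lids with black handles cover it from x = -30 mm on, up to 37 mm above the deck. Deck marks by the cap: white where the wing points when locked, green (one each way) when free.
- port (a point): Middle of the filler opening on the deck's top surface, 120 mm above the counter, at x = -95 mm, y = -30 mm in the warmer's frame. The cap's disc stands on it inside a dark collar, 6 mm high, 67 mm inside and 77 mm outside diameter. The opening is a three-armed keyhole with arms 15 mm wide.
- shaker: Loose steel seasoning shaker, 42 mm across, 85 mm tall, standing on the warmer's deck beside the filler (bystander). Origin: centre of its underside.
- sanitizer: Loose green bottle with a white pump, 66 mm across, 179 mm tall, on the counter to the left (bystander). Origin: centre of its underside.
- fork_cup: Loose clear cup of black forks, 90 mm across, about 155 mm tall with the forks, on the counter to the right (bystander). Origin: centre of its underside.

How it is judged:
By the outcome, as a careful person would: the job done as asked, in the order asked, and still so for the second after the job is handed in, while the arm keeps its last pose, push and grip.
It also fails if it takes over 42 s, if anything falls off the work surface, if the arm or the gripper's body presses on something with over 40 N, if the wrist force passes 120 N, or if a joint passes its speed limit or range.

### The arm

A 7-joint arm with a two-finger parallel gripper is mounted at the origin on the work surface. World frame = base frame: x ahead of the robot, y to its left, z up, the work surface at z = 0. Lengths are in m, angles in degrees, forces in N, time in s.
With the tool pointing down it reaches from about 0.425 to 1.025 m from the base axis. Payload 3.6 kg.
Tool frame: the origin (TCP) lies at the centre of the arm's flange, where the gripper is bolted on; the fingertips stand 173 mm ahead of it and the grasp point (between the pads) lies 155 mm ahead of it (bot.grasp_offset is the distance from the TCP to the grasp point, in m); z points along the fingers, y is the direction in which the jaws open and shut (so a half turn about z gives the same grasp; the last joint's range is limited). The gripper opens to 85 mm and grips with 20 to 120 N. Pads are 22 mm wide; open, the fingers measure 114 mm over their backs; the gripper's body (76 mm by 85 mm) begins 54 mm behind the grasp point. The pads swing forward as they close: fully open they stand 13 mm farther back than shut.
Start: joints at [-76.404, 33.873, 2.773, 92.16, -1.908, 54.013, -1.931], TCP at [0.235, 0.686, 0.405] pointing down, gripper open.
Joint ranges: [-153.93, 153.93], [-27.13, 128.08], [-72.61, 78.16], [10.71, 143.7], [-87.88, 267.88], [4.46, 118.87], [-176.78, 176.78]. Speed limits (degrees/s): [147.25, 147.25, 180, 180, 180, 180, 180].

### API

Orientations are given as a 3x3 rotation matrix whose columns are the frame's x, y, z axes.
In Python, from workcell import bot, imaging, order gives the robot as it stands.
- The arm moves only by the shell command python3 -m jog 'ROWS' [OPENING] [FORCE]. ROWS is JSON, a list that holds one entry, the list of rows, each a list of 4 numbers: the shift along the tool's x, y, z in mm, then the turn about the tool's z in rad. A call has exactly 8 rows; each row shifts and turns the commanded pose from where the row before left it, along the tool's axes as they then stand; what a row does not reach is not made up. A row lasts 1/10 s, in which the tool goes at most 50 mm and 8.59 degrees, less where a joint would pass 70% of its speed; a pose out of reach is approached as far as the arm can. A call with a gripper value outside its range is refused whole. OPENING is the gripper's target within -1 to 1 (fully open at 1, half-way at 0, shut at -1), set as the call begins (- or left out, the last holds). The fingers move at their own pace and stop on an object; FORCE is the grip in N (left out, the last holds). Time passes only in rows, so rows that do not move let the fingers close, or fill a call up. It gives the time, the measured TCP pose, the force and the opening at its end, in the units of the state.
- bot.observe(): the state, without advancing time (a new reading comes with each control period).
- imaging.grab_frame(name): name is "scene" or "top" or "wrist"; returns (picture, depth): 384x512x3 uint8, red, green, blue; 384x512 float32, m along the optical axis (not along the pixel's ray), 0 where there is no reading.
- imaging.get_calibration(name): a dict with "mtx" (3x3 intrinsics, pixels), "xyz" and "attitude" of the camera in the world; the wrist camera has in their place "T_tool_cam" (4x4, takes a point from camera to tool coordinates, whose origin is the TCP and whose axes are the flange's). Camera axes: x right, y up, looking along -z (the intrinsics and any distortion apply to the point x, -y, -z); pixel columns grow to the right and rows downward; lengths in m; the calibration is good to about 2 mm. A picture is of the moment at which its call begins: read the wrist's pose just before it. get_calibration takes no time and is no camera call.
- order.hand_in(): hands the job in, once; it reports no verdict.
The state is a dict: "t": time; "qpos": joint angles; "dq": joint speeds; "tau": joint torques, N m; "eef_pos": TCP position; "ee_rot": TCP orientation; "contact_force": force on the tool from outside, world axes, zero at the start; "wrist_torque": the same for the moment, N m; "grip_width": opening from 0.0 (shut) to 1.0 (fully open).
Only numpy, scipy, OpenCV 4.12 (cv2) and the standard library are available. Lean on these libraries where they do the work, as an engineer would, in place of code of your own. Each camera call takes 0.05 s, during which the arm holds its last target.

## Working session

There is one attempt and no reset: what is moved stays moved. The work goes in short steps, Python scripts to look and compute and a shell command to move; the robot and the scene stay as the last step left them, time stands still between calls to the robot, and variables do not carry over. Pictures are saved under pics/ and viewed, and the job is handed in when it is done.

```bash
ls; mkdir -p pics; python3 - <<'E'
from workcell import bot, imaging
import cv2,numpy as np
s=bot.observe()
print(s['t'],s['eef_pos'],np.round(s['ee_rot'],4),s['grip_width'],bot.grasp_offset)
for n in ['scene','top']:
    p,d=imaging.grab_frame(n); np.save(f'pics/{n}_d.npy',d); cv2.imwrite(f'pics/{n}1.png',p[...,::-1])
    print(imaging.get_calibration(n))
E
```

```text
pics
0.0 [0.23529696 0.68528204 0.40353001] [[-9.458e-01  3.247e-01 -6.000e-04]
 [ 3.247e-01  9.458e-01 -2.200e-03]
 [-1.000e-04 -2.300e-03 -1.000e+00]] 1.000168315341999 0.1547
{'mtx': array([[434.0673229 ,   0.        , 251.83886432],
       [  0.        , 434.0673229 , 188.71312542],
       [  0.        ,   0.        ,   1.        ]]), 'xyz': array([1.15320985, 0.45150697, 1.23158628]), 'attitude': array([[-0.6255887 , -0.64961093,  0.43202362],
       [ 0.78010223, -0.52719579,  0.33690518],
       [ 0.00890374,  0.54778667,  0.83657067]])}
{'mtx': array([[362.50427919,   0.        , 257.77943672],
       [  0.        , 362.50427919, 197.43060232],
       [  0.        ,   0.        ,   1.        ]]), 'xyz': array([0.38947227, 0.00474009, 1.22168655]), 'attitude': array([[ 0.02456847,  0.98886518, -0.14677206],
       [-0.99952972,  0.0216032 , -0.02176345],
       [-0.01835037,  0.14723773,  0.98893089]])}
```

View pics/scene1.png

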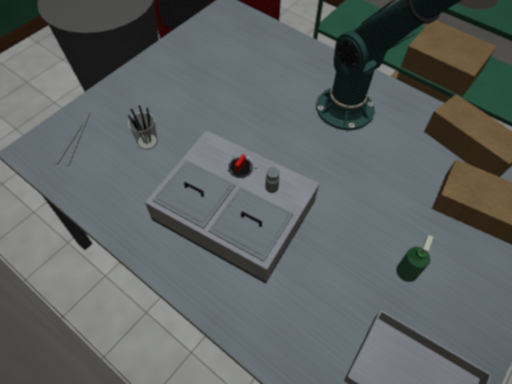

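View pics/top1.png

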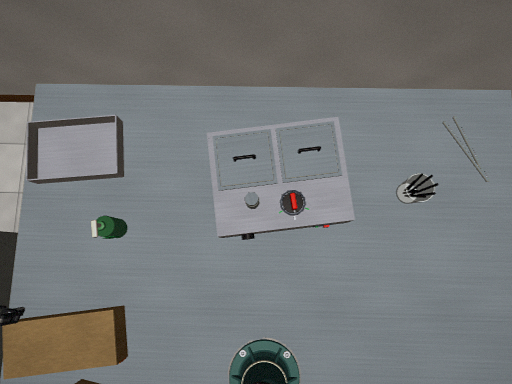

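The top view shows the cap with its red wing at about (292,202), the shaker at (252,199), the sanitizer at (108,227) and the fork cup at (415,188). I'll enlarge it and measure.

```bash
cat > h.py <<'E'
import numpy as np,cv2
from workcell import bot, imaging
def cam(n,s=None):
    c=imaging.get_calibration(n)
    if n!='wrist': return c['mtx'],np.array(c['attitude']),np.array(c['xyz'])
    T=np.array(c['T_tool_cam']);R=np.array(s['ee_rot'])
    return c['mtx'],R@T[:3,:3],R@T[:3,3]+np.array(s['eef_pos'])
def ray(n,u,v,s=None):
    K,R,t=cam(n,s)
    d=np.array([(u-K[0,2])/K[0,0],-(v-K[1,2])/K[1,1],-1.]); return R@d,t
def atz(n,u,v,z,s=None):
    d,t=ray(n,u,v,s); return t+d*(z-t[2])/d[2]
def dep(n,u,v,D,s=None):
    d,t=ray(n,u,v,s); return t+d*D[int(round(v)),int(round(u))]
def proj(n,p,s=None):
    K,R,t=cam(n,s); q=R.T@(np.array(p)-t); return K[0,0]*q[0]/-q[2]+K[0,2], K[1,1]*-q[1]/-q[2]+K[1,2]
E
python3 - <<'E'
from h import *
np.set_printoptions(precision=4,suppress=True)
D=np.load('pics/top_d.npy')
for n,(u,v) in dict(cap=(292,202),shk=(252,195),deck=(270,215),deck2=(330,210),san=(106,226),fork=(410,190)).items(): print(n,dep('top',u,v,D))
for n,uv in dict(fl=(207,133),fr=(338,118),nl=(219,237),nr=(354,220)).items(): print(n,atz('top',*uv,.12))
p=cv2.imread('pics/top1.png'); c=p[110:245,200:365]; cv2.imwrite('pics/topc.png',cv2.resize(c,None,fx=4.4,fy=4.4,interpolation=cv2.INTER_CUBIC))
E
```

```text
cap [ 0.5353 -0.0731  0.162 ]
shk [0.5472 0.0438 0.2035]
deck [ 0.4995 -0.0096  0.1211]
deck2 [ 0.5188 -0.1915  0.1223]
san [0.4543 0.4901 0.1229]
fork [ 0.6045 -0.4773  0.0169]
fl [0.7556 0.1948 0.12  ]
fr [ 0.8125 -0.2185  0.12  ]
nl [0.4292 0.1435 0.12  ]
nr [ 0.4902 -0.2643  0.12  ]
```

View pics/topc.png

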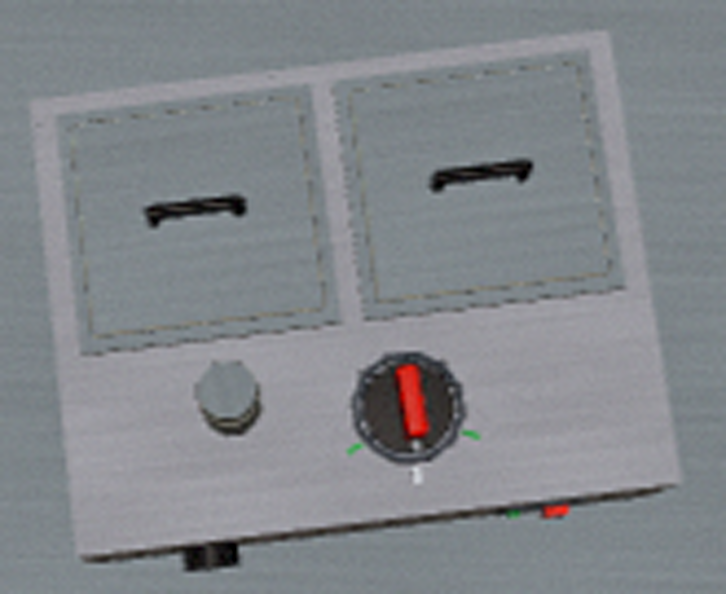

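The port should lie around (0.535,-0.073) with the warmer yawed about 8°. That fits the measured depth of the wing top (z 0.162 against 0.164 expected). Next I fit the warmer pose.

```bash
python3 - <<'E'
from h import *
np.set_printoptions(precision=4,suppress=True)
c=np.array([[160,210],[160,-210],[-170,210],[-170,-210]])/1000.
px=[(31,101),(608,31),(82,560),(682,485)]
w=np.array([atz('top',200+u/4.4-.4,110+v/4.4-.4,.12)[:2] for u,v in px])
a=c-c.mean(0);b=w-w.mean(0);th=np.arctan2((a[:,0]*b[:,1]-a[:,1]*b[:,0]).sum(),(a*b).sum())
R=np.array([[np.cos(th),-np.sin(th)],[np.sin(th),np.cos(th)]]);o=w.mean(0)-R@c.mean(0)
print('yaw',np.degrees(th),'o',o,'port',o+R@[-.095,-.03],'res',w-(c@R.T+o))
f=lambda u,v,z:atz('top',200+u/4.4-.4,110+v/4.4-.4,z)
print('collar',f(409,406,.126),'shaker top',f(227,387,.205))
A=f(407,369,.164);B=f(416,434,.164);print('wing',A,B,np.degrees(np.arctan2(*(A-B)[[1,0]])))
E
python3 -m jog '[[[-22,-26,-2,0],[-22,-26,-2,0],[-22,-26,-2,0],[-22,-26,-2,0],[-22,-26,-2,0],[-22,-26,-2,0],[-22,-26,-2,0],[-22,-26,-2,0]]]' 1
```

```text
yaw 8.426930109076508 o [ 0.6285 -0.0348] port [ 0.539  -0.0784] res [[ 0.001  -0.0004]
 [-0.0006  0.0012]
 [-0.     -0.0022]
 [-0.0003  0.0014]]
collar [ 0.5407 -0.0774  0.126 ] shaker top [0.5396 0.0458 0.205 ]
wing [ 0.5605 -0.0729  0.164 ] [ 0.5168 -0.0794  0.164 ] 8.394660290933635
t: 0.9
eef_pos: [0.3346, 0.4303, 0.4205]
ee_rot: [[-0.946, 0.325, -0.0], [0.325, 0.946, -0.001], [0.0, -0.001, -1.0]]
contact_force: [0.2, -0.1, 0.4]
grip_width: 1.001
```

```bash

python3 -m jog '[[[-22,-26,-2,0],[-22,-26,-2,0],[-22,-26,-2,0],[-22,-26,-2,0],[-22,-26,-2,0],[-22,-26,-2,0],[-22,-26,-2,0],[-22,-26,-2,0]]]' 1
python3 -m jog '[[[-22,-26,-2,0],[-22,-26,-2,0],[-22,-26,-2,0],[-22,-26,-2,0],[-22,-26,-2,0],[-22,-26,-2,0],[-22,-26,-2,0],[-22,-26,-2,0]]]' 1
python3 -m jog '[[[0,0,0,0.14],[0,0,0,0.14],[0,0,0,0.14],[0,0,0,0.14],[0,0,0,0.14],[0,0,0,0.14],[0,0,0,0.14],[0,0,0,0.14]]]'
python3 -m jog '[[[0,0,0,0.14],[0,0,0,0.14],[0,0,0,0.14],[0,0,0,0.14],[0,0,0,0.14],[0,0,0,0.14],[0,0,0,0.14],[0,0,0,0.14]]]'
python3 -m jog '[[[0,0,0,0.14],[0,0,0,0.14],[0,0,0,0.14],[0,0,0,0],[0,0,0,0],[0,0,0,0],[0,0,0,0],[0,0,0,0]]]'
python3 - <<'E'
from h import *
s=bot.observe();np.set_printoptions(precision=4,suppress=True)
p,d=imaging.grab_frame('wrist');cv2.imwrite('pics/w1.png',cv2.resize(p[...,::-1],None,fx=1.5,fy=1.5));np.save('pics/w1d.npy',d);np.savez('pics/w1s.npz',ee_rot=s['ee_rot'],eef_pos=s['eef_pos'])
print(s['qpos'],s['ee_rot'],s['contact_force'],imaging.get_calibration('wrist'))
E
```

```text
t: 1.7
eef_pos: [0.4334, 0.1765, 0.4366]
ee_rot: [[-0.946, 0.325, -0.0], [0.325, 0.946, -0.0], [0.0, -0.0, -1.0]]
contact_force: [0.8, 0.2, -0.1]
grip_width: 1.001
t: 2.5
eef_pos: [0.5323, -0.0772, 0.4525]
ee_rot: [[-0.946, 0.325, -0.001], [0.325, 0.946, 0.0], [0.001, -0.0, -1.0]]
contact_force: [0.4, 0.4, 0.7]
grip_width: 1.005
t: 3.3
eef_pos: [0.5319, -0.0759, 0.4524]
ee_rot: [[-0.114, 0.993, -0.001], [0.993, 0.114, 0.0], [0.0, -0.001, -1.0]]
contact_force: [0.8, 0.0, -0.1]
grip_width: 1.002
t: 4.1
eef_pos: [0.5319, -0.0757, 0.4524]
ee_rot: [[0.844, 0.536, -0.001], [0.536, -0.844, 0.0], [-0.001, -0.001, -1.0]]
contact_force: [0.4, 0.3, -0.5]
grip_width: 1.002
t: 4.9
eef_pos: [0.5321, -0.0761, 0.4528]
ee_rot: [[0.989, 0.151, 0.0], [0.151, -0.989, 0.0], [0.0, -0.0, -1.0]]
contact_force: [0.6, 0.7, -0.0]
grip_width: 0.999
[-37.0372  25.1134  55.4768 115.0776 -25.9893  53.0118 -49.2403] [[ 0.9886  0.1509  0.0002]
 [ 0.1509 -0.9886  0.0003]
 [ 0.0003 -0.0003 -1.    ]] [ 0.6134  0.6615 -0.0001] {'mtx': array([[302.4521,   0.    , 255.8882],
       [  0.    , 302.4521, 195.9527],
       [  0.    ,   0.    ,   1.    ]]), 'T_tool_cam': array([[-0.0005,  0.9643,  0.2647,  0.0675],
       [ 1.    ,  0.0002,  0.0009,  0.0007],
       [ 0.0008,  0.2647, -0.9643,  0.031 ],
       [ 0.    ,  0.    ,  0.    ,  1.    ]])}
```

View pics/w1.png

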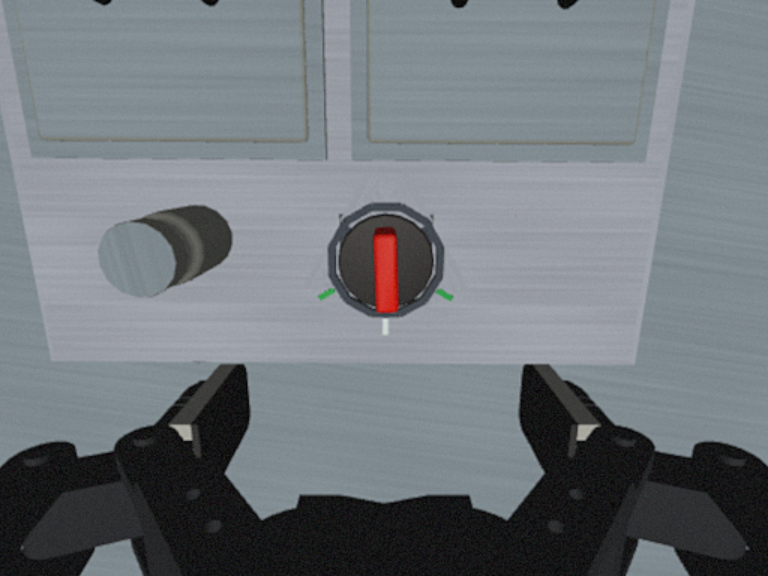

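The wrist view shows the collar centred at about (386,260) in the 1.5x picture. The wing is nearly upright on the image, running from (385,230) to (387,310), with a white mark at (385,326) and green marks at (326,294) and (445,295).

```bash
python3 - <<'E'
from h import *
np.set_printoptions(precision=4,suppress=True)
s=np.load('pics/w1s.npz');d=np.load('pics/w1d.npy')
f=lambda u,v,z:atz('wrist',u/1.5,v/1.5,z,s)
print('collar c',f(386.5,260.5,.126),'L',f(328,260,.126),'R',f(445,260,.126),'T',f(386,203,.126),'B',f(386,318,.126))
print('wing top depth',dep('wrist',257,185,d,s),'deck',dep('wrist',200,220,d,s))
A=f(385,235,.164);B=f(387,311,.164);print(A,B,(A+B)/2,np.degrees(np.arctan2(*(A-B)[[1,0]])))
print('white',f(385,326,.12),'g',f(326,294,.12),f(445,295,.12))
p=cv2.imread('pics/w1.png');cv2.imwrite('pics/w1c.png',cv2.resize(p[190:345,300:470],None,fx=3.8,fy=3.8,interpolation=cv2.INTER_CUBIC))
E
```

```text
collar c [ 0.5417 -0.0768  0.126 ] L [ 0.5362 -0.0384  0.126 ] R [ 0.5479 -0.115   0.126 ] T [ 0.5787 -0.0708  0.126 ] B [ 0.502  -0.0825  0.126 ]
wing top depth [ 0.5391 -0.0764  0.1643] deck [ 0.4816 -0.0241  0.1188]
[ 0.5635 -0.0724  0.164 ] [ 0.5189 -0.0804  0.164 ] [ 0.5412 -0.0764  0.164 ] 10.19399537537214
white [ 0.4941 -0.083   0.12  ] g [ 0.511  -0.0393  0.12  ] [ 0.5227 -0.1206  0.12  ]
```

View pics/w1c.png

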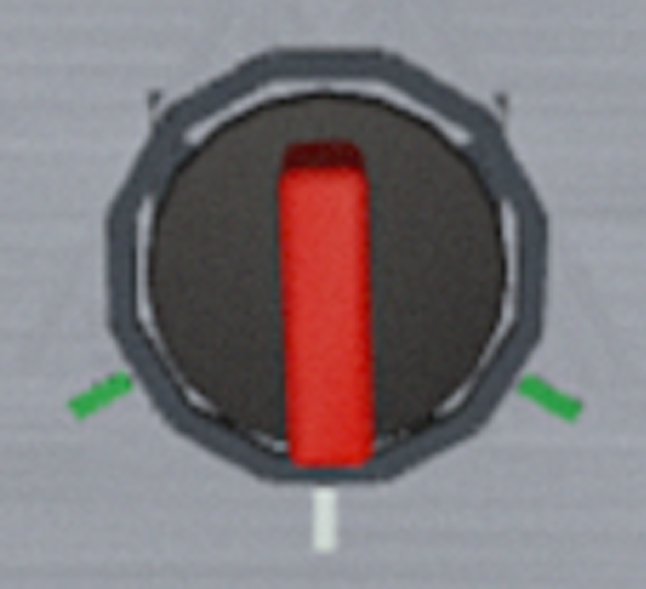

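```bash

python3 -m jog '[[[4.5,0.9,0,-0.026],[4.4,0.9,5,0],[0,0,20,0],[0,0,25,0],[0,0,25,0],[0,0,25,0],[0,0,0,0],[0,0,0,0]]]' 1
python3 - <<'E'
from h import *
s=bot.observe();np.set_printoptions(precision=4,suppress=True)
p,d=imaging.grab_frame('wrist');cv2.imwrite('pics/w2.png',cv2.resize(p[...,::-1],None,fx=1.5,fy=1.5))
print(s['eef_pos'],s['ee_rot'],s['qpos'])
# where grasp axis at z=.164 projects
g=np.array(s['eef_pos']);R=np.array(s['ee_rot'])
for k in (-24,0,24):
    print(np.array(proj('wrist',g+R@[k/1000,0,g[2]-.164],s))*1.5)
E
```

```text
t: 5.75
eef_pos: [0.5416, -0.0765, 0.3526]
ee_rot: [[0.984, 0.176, -0.001], [0.176, -0.984, -0.0], [-0.001, 0.0, -1.0]]
contact_force: [0.4, 0.9, 0.5]
grip_width: 0.997
[ 0.5416 -0.0765  0.3526] [[ 0.9844  0.1757 -0.0006]
 [ 0.1757 -0.9844 -0.0004]
 [-0.0007  0.0003 -1.    ]] [-29.3256  32.6585  46.5095 119.1157 -35.1472  42.7786 -40.2796]
[382.431 413.591]
[382.3482 356.2385]
[382.2589 294.4284]
```

View pics/w2.png

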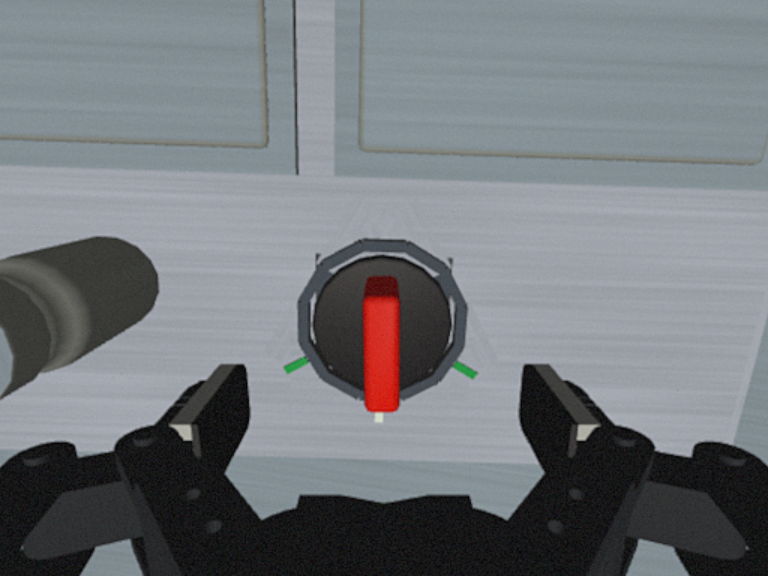

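The wing is centred between the pads, with the predicted axis column at 382 and the wing at 381. I'll descend and close.

```bash

python3 -m jog '[[[0,0,12,0],[0,0,12,0],[0,0,12,0],[0,0,10,0],[0,0,0,0],[0,0,0,0],[0,0,0,0],[0,0,0,0]]]' 1
python3 -m jog '[[[0,0,0,0],[0,0,0,0],[0,0,0,0],[0,0,0,0],[0,0,0,0],[0,0,0,0],[0,0,0,0],[0,0,0,0]]]' -1 40
python3 -m jog '[[[0,0,0,0],[0,0,0,0],[0,0,0,0],[0,0,0,0],[0,0,0,0],[0,0,0,0],[0,0,0,0],[0,0,0,0]]]'
python3 - <<'E'
from h import *
s=bot.observe();np.set_printoptions(precision=4,suppress=True)
p,d=imaging.grab_frame('wrist');cv2.imwrite('pics/w3.png',cv2.resize(p[...,::-1],None,fx=1.5,fy=1.5))
print(s['qpos'],s['wrist_torque'],s['contact_force'])
E
```

```text
t: 6.6
eef_pos: [0.5415, -0.0764, 0.3071]
ee_rot: [[0.984, 0.176, 0.001], [0.176, -0.984, -0.0], [0.001, 0.0, -1.0]]
contact_force: [-0.4, -0.3, 0.1]
grip_width: 0.998
t: 7.4
eef_pos: [0.5414, -0.0764, 0.3069]
ee_rot: [[0.984, 0.176, 0.0], [0.176, -0.984, -0.0], [0.0, 0.0, -1.0]]
contact_force: [1.1, -0.7, 1.1]
grip_width: 0.158
t: 8.2
eef_pos: [0.5414, -0.0764, 0.3068]
ee_rot: [[0.984, 0.176, 0.0], [0.176, -0.984, -0.0], [0.0, 0.0, -1.0]]
contact_force: [-0.1, 0.3, 3.5]
grip_width: 0.154
[-25.9577  35.9259  41.9567 120.8169 -39.7563  37.8317 -36.4824] [0.0222 0.0069 0.0364] [-0.0752  0.3066  3.5154]
```

View pics/w3.png

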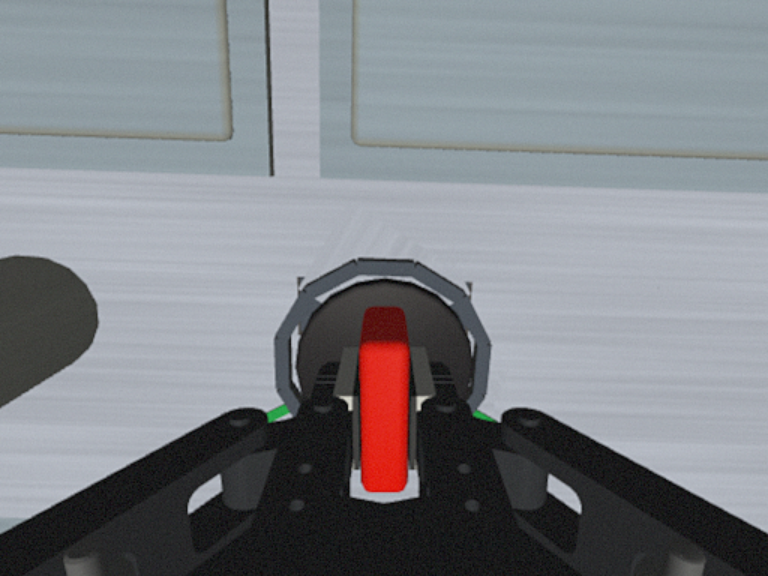

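The grip holds: opening 0.154, about 13 mm on the 14 mm wing, with light forces. I'll probe the first direction gently, counter-clockwise seen from above (tool −).

```bash
cat > st.py <<'E'
from h import *
s=bot.observe();R=np.array(s['ee_rot'])
print('yaw %.2f'%np.degrees(np.arctan2(R[1,0],R[0,0])),'torque',np.round(s['wrist_torque'],3),'F',np.round(s['contact_force'],1),'pos',np.round(s['eef_pos'],4),'q',np.round(s['qpos'],0),'g',round(s['grip_width'],3),'t',s['t'])
E
python3 -m jog '[[[0,0,0,-0.015],[0,0,0,-0.015],[0,0,0,-0.015],[0,0,0,-0.015],[0,0,0,-0.015],[0,0,0,-0.015],[0,0,0,0],[0,0,0,0]]]' >/dev/null; python3 st.py
python3 -m jog '[[[0,0,0,-0.01],[0,0,0,-0.01],[0,0,0,-0.01],[0,0,0,-0.01],[0,0,0,-0.01],[0,0,0,-0.01],[0,0,0,0],[0,0,0,0]]]'>/dev/null; python3 st.py
```

```text
yaw 15.33 torque [0.029 0.015 0.049] F [0.3 0.  5.9] pos [ 0.5414 -0.0763  0.3068] q [-25.  35.  41. 121. -38.  37. -33.] g 0.157 t 9.05
yaw 18.75 torque [0.038 0.056 0.043] F [0.9 0.1 6.7] pos [ 0.5413 -0.0763  0.3068] q [-24.  35.  40. 121. -38.  37. -30.] g 0.161 t 9.85
```

```bash

python3 -m jog '[[[0,0,-0.2,-0.01],[0,0,-0.2,-0.01],[0,0,-0.2,-0.01],[0,0,-0.2,-0.01],[0,0,0,-0.01],[0,0,0,-0.01],[0,0,0,0],[0,0,0,0]]]'>/dev/null; python3 st.py
python3 - <<'E'
from h import *
p,d=imaging.grab_frame('wrist');cv2.imwrite('pics/w4.png',cv2.resize(p[...,::-1],None,fx=1.5,fy=1.5))
E
```

```text
yaw 22.17 torque [ 0.539 -0.459 -0.181] F [ 1.   2.1 -4.7] pos [ 0.5412 -0.0757  0.3071] q [-24.  35.  39. 121. -37.  37. -28.] g 0.154 t 10.65
```

View pics/w4.png

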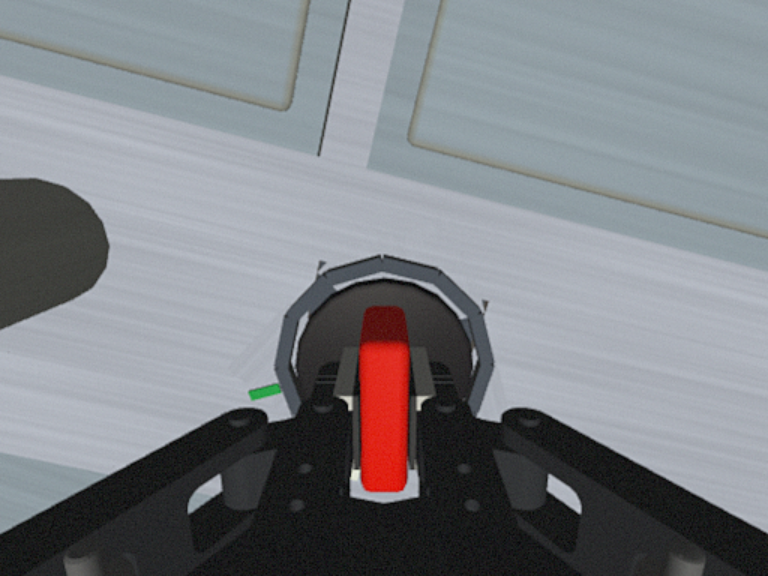

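```bash

python3 -m jog '[[[0,0,0.2,0],[0,0,0.2,0],[0,0,0,0],[0,0,0,0],[0,0,0,0],[0,0,0,0],[0,0,0,0],[0,0,0,0]]]'>/dev/null; python3 st.py
python3 -m jog '[[[0,0,0,-0.01],[0,0,0,-0.01],[0,0,0,-0.01],[0,0,0,-0.01],[0,0,0,-0.01],[0,0,0,0],[0,0,0,0],[0,0,0,0]]]'>/dev/null; python3 st.py
```

```text
yaw 22.18 torque [ 1.263 -0.165 -0.156] F [ 1.3  5.4 -1.9] pos [ 0.5412 -0.0758  0.3071] q [-24.  35.  39. 121. -37.  37. -28.] g 0.159 t 11.5
yaw 24.61 torque [ 1.32  -0.195 -1.337] F [ 1.   6.6 -0.9] pos [ 0.541  -0.0761  0.3071] q [-23.  35.  38. 121. -36.  36. -26.] g 0.164 t 12.3
```

A hard stop: torque rose to 1.34 N·m at about 24.6° yaw, roughly 15° of play. Now I turn the other way.

```bash

python3 -m jog '[[[0,0,0,0.03],[0,0,0,0.05],[0,0,0,0.06],[0,0,0,0.06],[0,0,0,0.06],[0,0,0,0.06],[0,0,0,0.06],[0,0,0,0.04]]]'>/dev/null; python3 st.py
python3 -m jog '[[[0,0,0,0.04],[0,0,0,0.05],[0,0,0,0.05],[0,0,0,0.05],[0,0,0,0.05],[0,0,0,0.05],[0,0,0,0.04],[0,0,0,0]]]'>/dev/null; python3 st.py
```

```text
yaw 0.91 torque [ 0.581 -0.161  0.014] F [ 1.2  2.4 -0.9] pos [ 0.5416 -0.077   0.3076] q [-28.  37.  45. 121. -42.  39. -43.] g 0.154 t 13.1
yaw -17.92 torque [ 0.343 -0.071 -0.012] F [0.9 1.1 0.2] pos [ 0.5414 -0.0772  0.3076] q [-30.  39.  50. 121. -46.  41. -58.] g 0.155 t 13.9
```

```bash

python3 -m jog '[[[0,0,0,0.05],[0,0,0,0.06],[0,0,0,0.06],[0,0,0,0.06],[0,0,0,0.06],[0,0,0,0.06],[0,0,0,0.05],[0,0,0,0]]]'>/dev/null; python3 st.py
python3 -m jog '[[[0,0,0,0.04],[0,0,0,0.04],[0,0,0,0.03],[0,0,0,0.03],[0,0,0,0.02],[0,0,0,0],[0,0,0,0],[0,0,0,0]]]'>/dev/null; python3 st.py
python3 - <<'E'
from h import *
p,d=imaging.grab_frame('wrist');cv2.imwrite('pics/w5.png',cv2.resize(p[...,::-1],None,fx=1.5,fy=1.5))
E
```

```text
yaw -40.84 torque [ 0.02  -0.005  0.079] F [-0.5  0.6 -0.4] pos [ 0.541  -0.0774  0.3074] q [-34.  42.  56. 121. -51.  45. -75.] g 0.157 t 14.7
yaw -50.01 torque [-0.029  0.04   0.002] F [ 0.1 -0.5 -1.5] pos [ 0.5413 -0.0763  0.3071] q [-35.  43.  58. 121. -53.  46. -83.] g 0.159 t 15.5
```

View pics/w5.png

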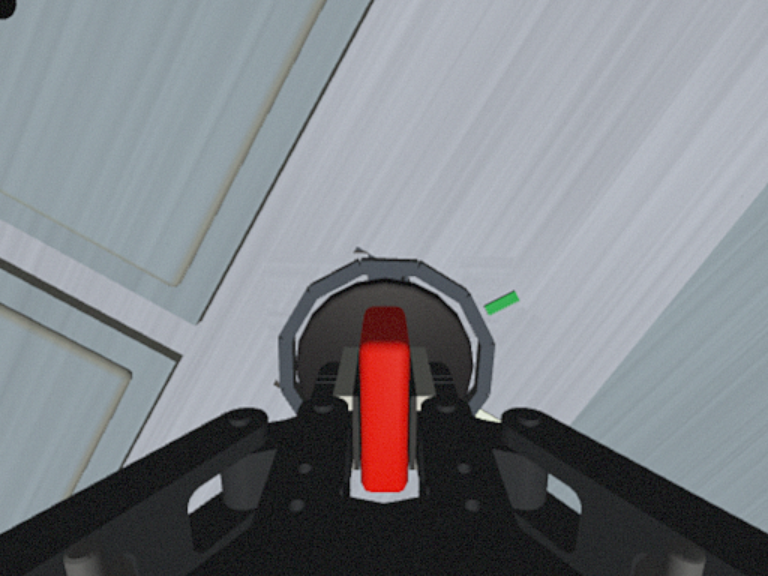

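```bash

python3 -m jog '[[[0,0,0,0.015],[0,0,0,0.015],[0,0,-0.5,0],[0,0,-0.5,0],[0,0,-0.5,0],[0,0,-0.5,0],[0,0,-0.5,0],[0,0,0,0]]]'>/dev/null; python3 st.py
```

```text
yaw -51.75 torque [-0.013 -0.018  0.007] F [-0.1  1.1 -1.3] pos [ 0.5413 -0.0763  0.3097] q [-35.  43.  59. 121. -53.  47. -84.] g 0.158 t 16.35
```

```bash

python3 -m jog '[[[0,0,-1,0],[0,0,-1,0],[0,0,-1,0],[0,0,-1,0],[0,0,-1,0],[0,0,-1,0],[0,0,-1,0],[0,0,0,0]]]'>/dev/null; python3 st.py
python3 - <<'E'
from h import *
p,d=imaging.grab_frame('wrist');cv2.imwrite('pics/w6.png',cv2.resize(p[...,::-1],None,fx=1.5,fy=1.5))
E
```

```text
yaw -51.75 torque [-0.006  0.017 -0.03 ] F [ 0.3 -0.5  0.3] pos [ 0.5413 -0.0763  0.3168] q [-35.  43.  59. 121. -52.  48. -85.] g 0.157 t 17.15
```

View pics/w6.png

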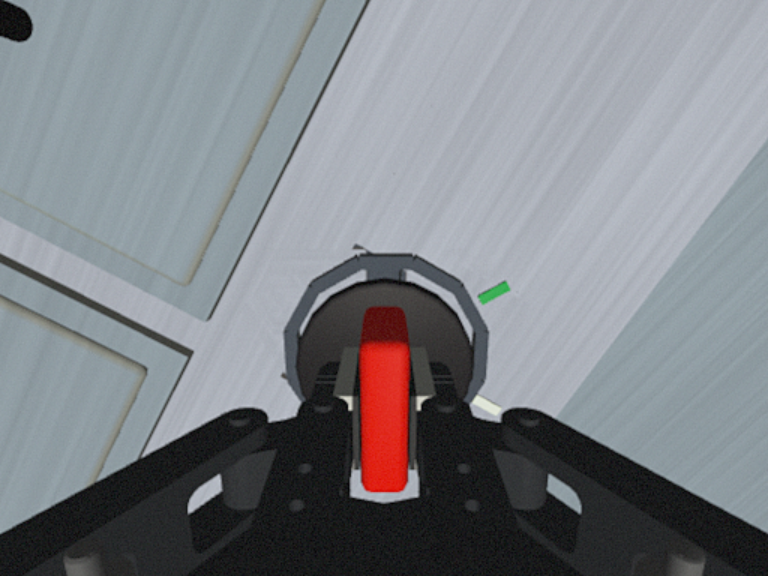

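The cap is held and rising, as the collar shrinks while the cap stays fixed in view; there is no resistance. I'll lift to about 10 cm.

```bash

python3 -m jog '[[[0,0,-3,0],[0,0,-6,0],[0,0,-8,0],[0,0,-8,0],[0,0,-8,0],[0,0,-7,0],[0,0,-4,0],[0,0,0,0]]]'>/dev/null; python3 st.py
python3 -m jog '[[[0,0,-4,0],[0,0,-8,0],[0,0,-10,0],[0,0,-10,0],[0,0,-10,0],[0,0,-6,0],[0,0,0,0],[0,0,0,0]]]'>/dev/null; python3 st.py
python3 -m jog '[[[0,0,0,0],[0,0,0,0],[0,0,0,0],[0,0,0,0],[0,0,0,0],[0,0,0,0],[0,0,0,0],[0,0,0,0]]]'>/dev/null; python3 st.py
python3 - <<'E'
from h import *
for n in ('wrist','scene','top'):
    p,d=imaging.grab_frame(n);cv2.imwrite(f'pics/f_{n}.png',p[...,::-1])
    if n=='scene': cv2.imwrite('pics/f_scenec.png',cv2.resize(p[100:290,130:330,::-1],None,fx=3,fy=3,interpolation=cv2.INTER_CUBIC))
E
```

```text
yaw -51.74 torque [ 0.006  0.001 -0.01 ] F [-0.7 -0.1 -0.9] pos [ 0.5414 -0.0763  0.3613] q [-38.  40.  64. 119. -48.  52. -89.] g 0.159 t 18.0
yaw -51.73 torque [ 0.018  0.06  -0.075] F [-0.3 -0.1 -1.1] pos [ 0.5412 -0.0761  0.4086] q [-41.  37.  68. 117. -43.  56. -92.] g 0.159 t 18.8
yaw -51.75 torque [-0.022 -0.001  0.033] F [-0.1 -0.  -1.3] pos [ 0.5413 -0.0763  0.4086] q [-41.  38.  68. 117. -43.  56. -92.] g 0.152 t 19.6
```

View pics/f_wrist.png

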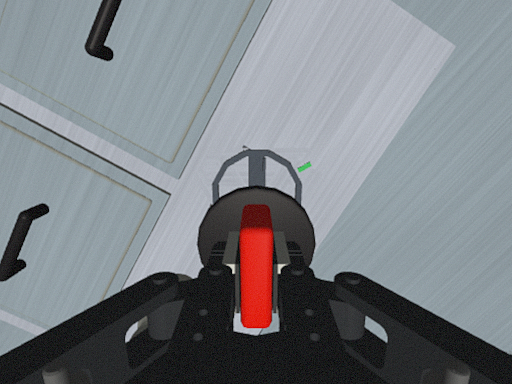

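View pics/f_scenec.png

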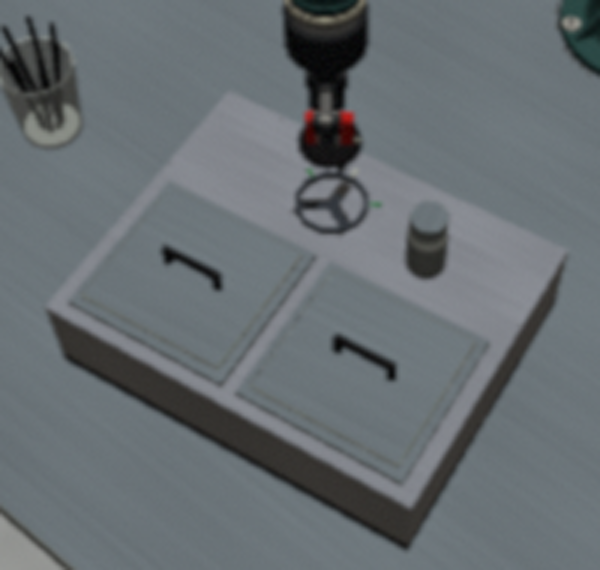

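View pics/f_top.png

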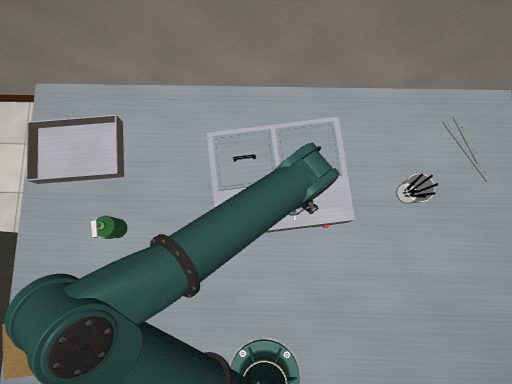

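The cap is free and hangs level above the open three-armed port, and the shaker, bottle and fork cup are where they were. Handing in.

```bash
python3 -c "
from workcell import order; print(order.hand_in())"; python3 st.py
```

```text
the job is handed in; nothing more can be done
None
the job is handed in; nothing more can be done
```

The filler cap is off and held in the gripper, level and still, about 10 cm straight above its opening; I handed the job in at about 19.8 s.

- **Turning:** I gripped the red wing at 40 N and turned the cap counter-clockwise first. It stopped after about 15° of play, with the torque rising to 1.3 N·m. Turned clockwise, it moved easily to about 60° from the warmer's x axis.
- **Lifting:** It then came straight out with no more than its own weight on the gripper.
- **Last checks:** By the arm's pose, the cap is about 10.2 cm above where it sat, its position over the port has not shifted, and the wrist force (about 1.3 N) matches the cap's weight. In the pictures the three-armed opening is clear and the cap looks level.
- **Bystanders:** The sanitizer bottle and the cup of forks are at the same pixel positions as at the start. The shaker is standing in place in the scene view; the arm hid it in the last top view, so I couldn't compare it there.

No check failed. A reading after the hand-in was refused, so the final second was not observed.

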